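# Load the heating bath with sample canisters, close it and start it

### The arm

A 6-joint arm with a two-finger parallel gripper is mounted at the origin on the work surface. World frame = base frame: x ahead of the robot, y to its left, z up, the work surface at z = 0. Lengths are in m, angles in rad, forces in N, time in s.
With the tool pointing down it reaches from about 0.375 to 0.925 m from the base axis. Payload 5.7 kg.
Tool frame: the origin (TCP) lies on the centre line of the jaws, within the pads' length; the fingertips stand 22 mm ahead of it and the grasp point (between the pads) lies 3 mm ahead of it (arm.nose_length is the distance from the TCP to the fingertips, in m); z points along the fingers, y is the line along which they close (so a half turn about z gives the same grasp; the last joint's range is limited). The gripper opens to 85 mm and grips with 20 to 120 N. Pads are 22 mm wide; open, the fingers measure 114 mm over their backs; the gripper's body (76 mm by 85 mm) begins 54 mm behind the grasp point. The pads swing forward as they close: fully open they stand 13 mm farther back than shut.
Start: joints at [-1.278, 0.359, 1.51, -0, 1.272, -0.115], TCP at [0.238, -0.551, 0.253] pointing down, gripper open.
Joint ranges: [-2.97, 2.97], [-1.01, 2.36], [0.21, 2.38], [-0.96, 4.11], [0.2, 2.71], [-2.98, 2.98]. Speed limits (rad/s): [2.39, 2.39, 3.14, 3.14, 3.14, 3.14].

### API

Orientations are given as a unit quaternion [x, y, z, w].
In Python, from station import arm gives the robot as it stands.
- The arm moves only by the shell command python3 -m creep 'ROWS' [OPENING] [FORCE]. ROWS is JSON, one flat list of numbers, 4 for each row, row after row: the shift along the tool's x, y, z in units of 100 mm (1.0 is 100 mm), then the turn about the tool's z in units of 180 degrees (1.0 is 180 degrees). In form: [tx, ty, tz, spin, tx, ty, tz, spin, ...]. A call has exactly 10 rows; each row shifts and turns the commanded pose from where the row before left it, along the tool's axes as they then stand; what a row does not reach is not made up. A row lasts 1/12 s, in which the tool goes at most 41.7 mm and 7.16 degrees, less where a joint would pass 70% of its speed; a pose out of reach is approached as far as the arm can. A call with a number of a shift or a turn outside -1 to 1 is refused whole. A call with a gripper value outside its range is refused whole. OPENING is the opening, from -1 (shut) to 1 (fully open), set as the call begins (- or left out, the last holds). The fingers move at their own pace and stop on an object; FORCE is the grip in N (left out, the last holds). Time passes only in rows, so rows that do not move let the fingers close, or fill a call up. It gives the time, the measured TCP pose, the force, the opening and the grip force at its end, in the units of the state.
- arm.get_obs(): the state, without advancing time (a new reading comes with each control period).
- arm.get_image(name): name is "scene" or "top" or "wrist"; returns a dict with "color" (420x560x3 uint8, red, green, blue), "z_map" (420x560 float32, m along the optical axis (not along the pixel's ray), 0 where there is no reading), "intrinsics" (3x3 intrinsics, pixels), "R" (3x3) and "t" (3): a world point X has camera coordinates R X + t; the wrist camera has in their place "mount" (4x4, takes a point from camera to tool coordinates, whose origin is the TCP and whose axes are the flange's). Camera axes: x right, y down, z forward; pixel columns grow to the right and rows downward; lengths in m; the calibration is good to about 2 mm. A picture is of the moment at which its call begins: read the wrist's pose just before it.
- arm.hand_in(): hands the job in; it is judged then, once.
The state is a dict: "time_s": time; "qpos": joint angles; "joint_vel": joint speeds; "effort": joint torques, N m; "ee_pos": TCP position; "eef_rot": TCP orientation; "force": force on the tool from outside, world axes, zero at the start; "wrist_torque": the same for the moment, N m; "finger_gap": finger opening in m; "grip_force": force on a finger pad.
Only numpy, scipy, OpenCV 4.12 (cv2) and the standard library are available. Lean on these libraries where they do the work, as an engineer would, in place of code of your own. Each camera call takes 0.05 s, during which the arm holds its last target. There are 200 camera calls.

### The job

Lift the lid off the heating bath's pot and lay it knob up on the cork mat, then stand every steel sample canister that is on the bench upright on the floor of the pot. When they are all in, put the lid back on so that it sits fully down and level on the rim, let go of it, and only then press the start button fully down and release it. Leave the other things on the bench standing where they are.

Things in the scene. Friction and masses are not known exactly. Their poses are not given: they have to be found in the camera images.
- bath: Heating bath, fixed to the bench: a white square base 190 x 190 mm, 50 mm high, with a teal strip and small display on one side, carrying a round steel pot of outer diameter 178 mm, inner diameter 170 mm (walls 4 mm). Origin: centre of its underside, on the bench; z up.
- bath_rim (a point): Centre of the pot's mouth, level with the top of its rim, 145 mm above the bench. z up.
- bath_floor (a point): Centre of the pot's flat inner floor, 55 mm above the bench (90 mm below the rim). z up.
- lid: Loose lid, starts seated on the pot: aluminium disc 190 mm across, 6 mm thick, 0.35 kg. Black round central grip 32 mm across, 16 to 46 mm above the origin, on an 18 mm stem. A step under the disc, 158 mm across, 10 mm deep, tapered to 144 mm, enters the rim with 6 mm play all round. Origin: centre of the disc's underside; seated, it is at bath_rim within the play. z: up along the grip.
- mat: Round cork mat 200 mm across and 6 mm thick, fixed flat on the bench: where the lid is laid. Lying on it, the lid's origin is 16 mm above the bench. Origin: centre of its underside. The bath and the mat may have changed places.
- can1: Sample canister: plain steel cylinder 42 mm across and 70 mm high with two darker bands, about 0.25 kg, standing loose on the bench. Origin: centre of its underside; z up along its axis. Two to four canisters are present; an absent one reads None.
- can2: Sample canister: plain steel cylinder 42 mm across and 70 mm high with two darker bands, about 0.25 kg, standing loose on the bench. Origin: centre of its underside; z up along its axis. Two to four canisters are present; an absent one reads None.
- can3: Sample canister: plain steel cylinder 42 mm across and 70 mm high with two darker bands, about 0.25 kg, standing loose on the bench. Origin: centre of its underside; z up along its axis. Two to four canisters are present; an absent one reads None.
- can4: Sample canister: plain steel cylinder 42 mm across and 70 mm high with two darker bands, about 0.25 kg, standing loose on the bench. Origin: centre of its underside; z up along its axis. Two to four canisters are present; an absent one reads None.
- start (a joint): The start button's travel: 0 up, 0.008 m fully down. It springs back; about 5 N push it fully down.
- start_top (a point): Centre of the top face of the start button: a black push button 36 mm across in a grey housing, on top of a beige box 80 x 90 mm and 40 mm high that is fixed to the bench. The point moves with the button; it is pressed straight down.
- beaker: Bystander: open glass beaker, 54 mm across, 68 mm high, loose. Origin: centre of its underside.
- jar: Bystander: white plastic jar with a cap and a paper label, 50 mm across, 75 mm high, loose. Origin: centre of its underside.
- weight: Bystander: brass balance weight, 48 mm across with a small knob on top, 58 mm high, loose. Origin: centre of its underside.
- spatula: Bystander: spatula 170 mm long lying on the bench in front, loose, its length along its x axis. Origin: centre of its underside.
- amber: Bystander: amber glass bottle, 72 mm across, 160 mm high, at the back of the bench, loose. Origin: centre of its underside.
- bowl: Bystander: white ceramic bowl, 100 mm across, 40 mm high, at the back of the bench, loose. Origin: centre of its underside.

How it is judged:
By the outcome, as a careful person would: the job done as asked, in the order asked, and still so for the second after the job is handed in, with the robot touching nothing.
Of can1, can2, can3, can4 only 2 to 4 are there at a start; the rules pass over those that are not, and their reading is None.
At some moment in a run one of lid may be knocked a few centimetres aside while the robot is not near it.
Once in a run the grip may slacken for a moment while it holds something.
It also fails if it takes over 210 s, if anything falls off the work surface, if the arm or the gripper's body presses on something with over 40 N, if the wrist force passes 120 N, or if a joint passes its speed limit or range.

## Working session

There is one attempt and no reset: what is moved stays moved. The work goes in short steps, Python scripts to look and compute and a shell command to move; the robot and the scene stay as the last step left them, time stands still between calls to the robot, and variables do not carry over. Pictures are saved under pics/ and viewed, at most 14 in all, crops included, and the job is handed in when it is done.

```bash
ls; mkdir -p pics; cat > h.py <<'E'
import numpy as np,cv2
from station import arm
from scipy.spatial.transform import Rotation as Ro
def grab(n,f=None):
    o=arm.get_obs(); im=arm.get_image(n)
    if f: cv2.imwrite(f,im["color"][:,:,::-1])
    K=np.array(im["intrinsics"]);z=im["z_map"]
    v,u=np.mgrid[:z.shape[0],:z.shape[1]]
    P=np.stack([(u-K[0,2])/K[0,0]*z,(v-K[1,2])/K[1,1]*z,z],-1)
    if n=="wrist":
        M=np.array(im["mount"]);P=P@M[:3,:3].T+M[:3,3]
        P=P@Ro.from_quat(o["eef_rot"]).as_matrix().T+np.array(o["ee_pos"])
    else: P=(P-np.array(im["t"]))@np.array(im["R"])
    P[z==0]=np.nan
    return im,P
E
python3 - <<'E'
from h import *
o=arm.get_obs();print(o)
for n in("top","scene"):
    im,P=grab(n,f"pics/{n}0.png");np.save(n+".npy",P)
print(arm.nose_length)
E
```

```text
pics
{'time_s': 0.0, 'qpos': array([-1.27807823e+00,  3.59516839e-01,  1.51143768e+00,  6.75487537e-06,
        1.27248884e+00, -1.15118558e-01]), 'joint_vel': array([-1.00855801e-04, -3.68107998e-04,  1.38332224e-03,  4.37932229e-04,
       -3.78310279e-04,  8.45407305e-05]), 'effort': array([ 1.23770380e-03, -5.27624810e+01, -2.78615534e+01,  1.51683662e-04,
        1.35662325e-02, -3.07243545e-05]), 'ee_pos': array([ 0.23777421, -0.55018055,  0.2524445 ]), 'eef_rot': array([ 9.79280387e-01,  2.02506958e-01, -7.88485689e-05, -9.21993466e-04]), 'force': array([ 1.09119638,  0.10176115, -0.76054936]), 'wrist_torque': array([ 0.0030589 , -0.02488706,  0.01774949]), 'grip_force': 0.0, 'finger_gap': 0.0854385022709034}
0.022
```

View pics/top0.png

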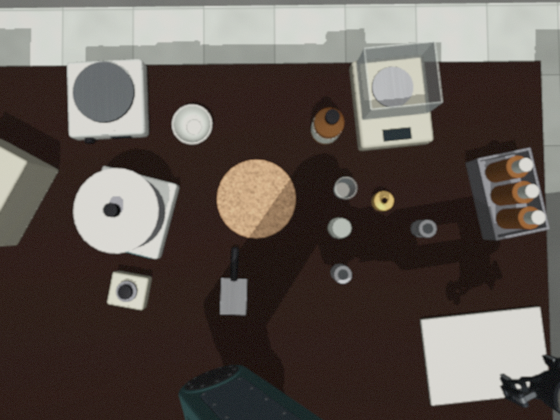

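View pics/scene0.png

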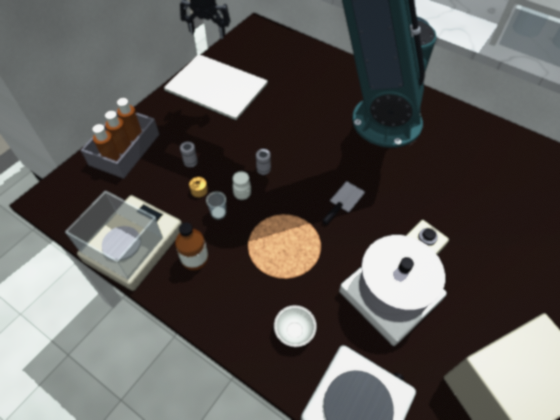

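The top view shows the lid at (115,210), mat (256,199), button (127,291), and cans at (425,229) and (341,273). The jar is at (340,228), beaker (346,188) and weight (383,201). The scene view agrees, so I see two cans so far. Next I'll get positions.

```bash
cat > m.py <<'E'
from h import *
from scipy.optimize import least_squares
T=np.load("top.npy");S=np.load("scene.npy")
def circ(p):
    A=np.c_[2*p,np.ones(len(p))];s=np.linalg.lstsq(A,(p**2).sum(1),rcond=None)[0]
    return s[:2],np.sqrt(s[2]+s[:2]@s[:2])
for nm,P in(("top",T),("scene",S)):
    # heights clusters inside workspace
    z=P[...,2];m=((z>0.02)&(z<0.3)&(P[...,0]>0.1)&(P[...,0]<1.1)).astype(np.uint8)
    n,L,st,c=cv2.connectedComponentsWithStats(m)
    print(nm)
    for i in range(1,n):
        if st[i,4]<40: continue
        Q=P[L==i];h=np.percentile(Q[:,2],97)
        t=Q[Q[:,2]>h-0.008]
        mid=(t[:,:2].max(0)+t[:,:2].min(0))/2
        print(c[i].round(),st[i,4],"h",h.round(3),"mid",mid.round(3),"mean",t[:,:2].mean(0).round(3),"ext",np.ptp(t[:,:2],axis=0).round(3))
for nm,P in(("top",T),("scene",S)):
    z=P[...,2]
    d=P[(abs(z-0.151)<0.006)&(P[...,1]>0.2)&(P[...,0]<0.75)];d=d[:,:2]
    h,_=[x for x in (cv2.convexHull(d.astype(np.float32))[:,0],0)]
    print(nm,"lid",circ(h.astype(float)),len(d))
for f,uv in(("top",[(256,199),(232,265),(115,210),(113,209),(127,291),(340,228),(425,229),(341,273),(346,188)]),("scene",[(284,246),(404,266),(429,236)])):
    P={"top":T,"scene":S}[f]
    for u,v in uv: print(f,u,v,P[v,u].round(3))
E
python3 m.py
```

```text
top
[395.  94.] 8271 h 0.151 mid [ 0.865 -0.349] mean [ 0.869 -0.351] ext [0.156 0.176]
[106.  99.] 6086 h 0.069 mid [0.854 0.359] mean [0.859 0.359] ext [0.163 0.15 ]
[190. 122.] 624 h 0.044 mid [0.784 0.147] mean [0.787 0.15 ] ext [0.099 0.096]
[327. 125.] 912 h 0.163 mid [ 0.771 -0.188] mean [ 0.77  -0.187] ext [0.031 0.032]
[ 19. 189.] 3480 h 0.163 mid [0.638 0.525] mean [0.65  0.532] ext [0.146 0.06 ]
[510. 194.] 4450 h 0.154 mid [ 0.601 -0.63 ] mean [ 0.6   -0.628] ext [0.146 0.055]
[124. 212.] 7175 h 0.168 mid [0.566 0.298] mean [0.565 0.294] ext [0.03  0.032]
[346. 187.] 227 h 0.071 mid [ 0.618 -0.229] mean [ 0.619 -0.231] ext [0.051 0.053]
[382. 200.] 281 h 0.043 mid [ 0.589 -0.328] mean [ 0.588 -0.328] ext [0.045 0.045]
[339. 227.] 366 h 0.08 mid [ 0.523 -0.217] mean [ 0.522 -0.217] ext [0.043 0.043]
[424. 228.] 337 h 0.075 mid [ 0.519 -0.422] mean [ 0.519 -0.422] ext [0.038 0.041]
[234. 260.] 71 h 0.025 mid [0.441 0.044] mean [0.442 0.044] ext [0.065 0.013]
[341. 273.] 295 h 0.076 mid [ 0.411 -0.218] mean [ 0.411 -0.219] ext [0.039 0.038]
[128. 290.] 1267 h 0.067 mid [0.37
[... 1386 characters left out ...]
 [0.612 0.591] mean [0.633 0.6  ] ext [0.253 0.188]
[359. 392.] 5386 h 0.066 mid [0.853 0.361] mean [0.846 0.352] ext [0.135 0.146]
top lid (array([0.59458347, 0.38610521]), np.float64(0.16758726765743945)) 5618
scene lid (array([0.02849415, 0.56171114]), np.float64(0.6828187959813428)) 5967
top 256 199 [ 0.596 -0.013  0.005]
top 232 265 [0.431 0.048 0.019]
top 115 210 [0.563 0.285 0.192]
top 113 209 [0.566 0.289 0.193]
top 127 291 [0.374 0.296 0.066]
top 340 228 [ 0.521 -0.215  0.076]
top 425 229 [ 0.517 -0.418  0.072]
top 341 273 [ 0.414 -0.216  0.076]
top 346 188 [ 0.622 -0.242  0.009]
scene 284 246 [ 0.6   -0.009 -0.001]
scene 404 266 [0.577 0.298 0.189]
scene 429 236 [0.38  0.309 0.059]
```

Two cans: A (0.519,-0.421) and B (0.411,-0.217). I'll square the tool to the world axes and move above the lid.

```bash
python3 -m creep '[0,0,-0.15,0.0325,0,0,-0.15,0.0325,0,0,-0.15,0.0325,0,0,-0.15,0.0325,0.1,-0.2,0,0,0.1,-0.2,0,0,0.1,-0.2,0,0,0.1,-0.2,0,0,0.1,-0.2,0,0,0.1,-0.25,0,0]' 1 60
python3 -m creep '[0.1,-0.26,0,0,0.1,-0.26,0,0,0.1,-0.26,0,0,0.1,-0.26,0,0,0.1,-0.26,0,0,0.1,-0.26,0,0,0.1,-0.26,0,0,0.1,-0.26,0,0,0.1,-0.26,0,0,0.1,-0.26,0,0]'
python3 -m creep '[0.1,-0.26,0,0,0.1,-0.26,0,0,0.1,-0.26,0,0,0.1,-0.26,0,0,0.1,-0.26,0,0,0.1,-0.26,0,0,0.1,-0.26,0,0,0.1,-0.26,0,0,0,0,0,0,0,0,0,0]'
python3 - <<'E'
from h import *
print(arm.get_obs()["qpos"])
im,T=grab("top","pics/top1.png");np.save("top.npy",T)
im2,W=grab("wrist","pics/w1.png");np.save("wrist.npy",W)
c=cv2.cvtColor(im["color"],cv2.COLOR_RGB2HSV)
m=(c[...,0]>5)&(c[...,0]<20)&(c[...,1]>70)&(c[...,2]>90)&(abs(T[...,2])<.02)&(abs(T[...,1])<.13)&(T[...,0]>.45)&(T[...,0]<.75)
q=T[m];print("mat",m.sum(),(q.max(0)+q.min(0))/2,np.ptp(q,axis=0),q.mean(0))
E
```

```text
time_s: 0.93
ee_pos: [0.2983, -0.4253, 0.3129]
eef_rot: [1.0, -0.001, -0.0, -0.0]
force: [0.5, -0.5, 0.1]
finger_gap: 0.0856
grip_force: 0.0
time_s: 1.77
ee_pos: [0.3982, -0.1644, 0.3131]
eef_rot: [1.0, -0.0, -0.0, -0.0]
force: [0.2, 0.2, 0.6]
finger_gap: 0.0855
grip_force: 0.0
time_s: 2.6
ee_pos: [0.4782, 0.0431, 0.3129]
eef_rot: [1.0, 0.001, -0.0, -0.0]
force: [-0.3, -0.4, -0.0]
finger_gap: 0.085
grip_force: 0.0
[-5.39920329e-02  1.30190016e-01  1.67244717e+00 -1.84685781e-05
  1.33990343e+00  1.51454624e+00]
mat 4853 [ 0.59827801 -0.01388935  0.00582379] [0.20236904 0.20205662 0.01924278] [ 0.59903009 -0.01408802  0.00714369]
```

View pics/top1.png

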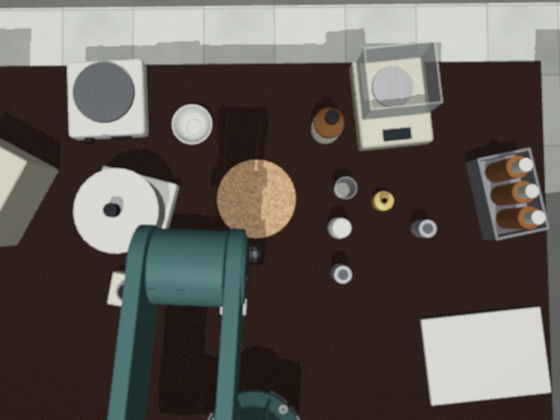

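View pics/w1.png

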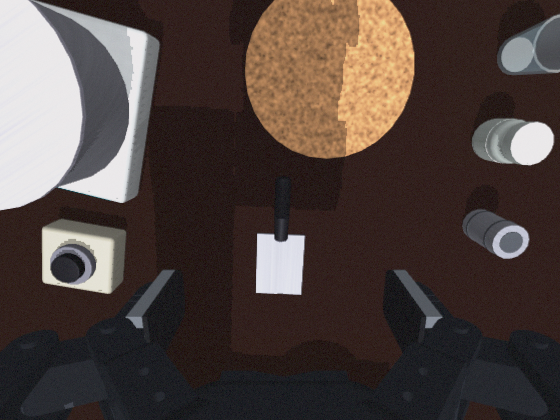

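Only two cans, nothing was hidden under the arm. The wrist view shows the mat at (330,70) and a can at (505,238). Moving over the knob.

```bash

python3 -m creep '[0.1,-0.32,0,0,0.1,-0.32,0,0,0.1,-0.32,0,0,0.1,-0.32,0,0,0.1,-0.32,0,0,0.1,-0.32,0,0,0.1,-0.32,0,0,0,-0.32,0,0,0,0,0,0,0,0,0,0]' |head -2
cat > knob.py <<'E'
from h import *
import sys
def knob(f=None,zk=None):
    im,W=grab("wrist",f);o=arm.get_obs();p=o["ee_pos"]
    print("tcp",np.round(p,4))
    q=W.reshape(-1,3);q=q[np.isfinite(q[:,2])]
    # exclude fingers by height: lid knob top
    for lo,hi in((0.183,0.199),(0.146,0.156)):
        s=q[(q[:,2]>lo)&(q[:,2]<hi)&(abs(q[:,0]-p[0])<.15)&(abs(q[:,1]-p[1])<.15)]
        if len(s)<20: continue
        print(lo,len(s),"mid",((s.max(0)+s.min(0))/2).round(4),"ext",np.ptp(s,axis=0).round(4),"mean",s.mean(0).round(4))
knob(*sys.argv[1:])
E
python3 knob.py pics/w2.png
```

```text
time_s: 3.53
ee_pos: [0.5485, 0.298, 0.3128]
tcp [0.5484 0.297  0.3129]
0.183 1414 mid [0.5648 0.2982 0.1877] ext [0.0317 0.0304 0.0093] mean [0.5656 0.2982 0.1899]
0.146 37003 mid [0.5644 0.2983 0.1502] ext [0.1896 0.1893 0.0058] mean [0.5717 0.2983 0.1501]
```

View pics/w2.png

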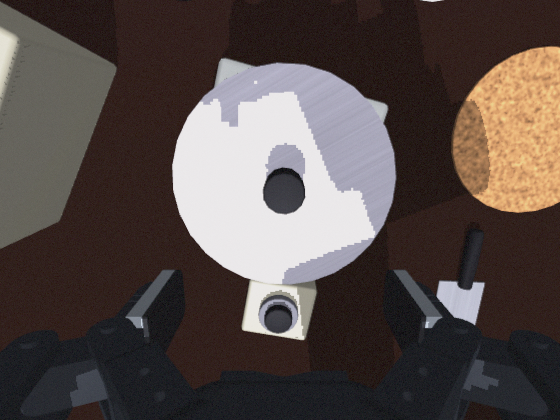

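The knob at (284,190) is at (0.565,0.298), and the lid is seated. Descend and grasp.

```bash

python3 -m creep '[0.0165,0,0.165,0,0.0165,0,0.165,0,0.0165,0,0.165,0,0.0165,0,0.165,0,0.0165,-0.002,0.165,0,0.0165,-0.005,0.165,0,0.0165,-0.005,0.165,0,0.0165,0,0.155,0,0.0165,0,0,0,0.0165,0,0,0]' 1 80
python3 -m creep '[0,0,0,0,0,0,0,0,0,0,0,0,0,0,0,0,0,0,0,0,0,0,0,0,0,0,0,0,0,0,0,0,0,0,0,0,0,0,0,0]' -1 80
```

```text
time_s: 4.42
ee_pos: [0.5646, 0.2972, 0.182]
eef_rot: [1.0, -0.001, -0.001, 0.001]
force: [0.5, 0.3, 0.6]
finger_gap: 0.0857
grip_force: 0.0
time_s: 5.25
ee_pos: [0.5655, 0.2994, 0.1836]
eef_rot: [1.0, -0.0, 0.001, -0.0]
force: [-1.3, -1.0, 4.8]
finger_gap: 0.0299
grip_force: 79.2
```

```bash

python3 -m creep '[0,0,-0.05,0,0,0,-0.05,0,0,0,-0.05,0,0,0,-0.1,0,0,0,-0.1,0,0,0,-0.1,0,0,0,-0.1,0,0,0,-0.1,0,0,0,0,0,0,0,0,0]'
python3 -m creep '[0.03,0.1,0,0,0.03,0.2,0,0,0.03,0.2,0,0,0.03,0.2,0,0,0.03,0.2,0,0,0.03,0.2,0,0,0.03,0.2,0,0,0.03,0.2,0,0,0.03,0.2,0,0,0.03,0.2,0,0]'
python3 -m creep '[0.03,0.2,0,0,0,0.2,0,0,0,0.2,0,0,0,0.2,0,0,0,0.2,0,0,0,0.12,0,0,0,0.1,0,0,0,0,0,0,0,0,0,0,0,0,0,0]'
python3 - <<'E'
from h import *
p=arm.get_obs()["ee_pos"]
im,W=grab("wrist","pics/w3.png")
q=W.reshape(-1,3)
for lo in np.arange(0,.27,.01):
    s=q[(q[:,2]>lo)&(q[:,2]<lo+.01)&(abs(q[:,0]-p[0])<.13)&(abs(q[:,1]-p[1])<.13)]
    if len(s)>500:print(lo.round(2),len(s),"mid",((s.max(0)+s.min(0))/2).round(4),"ext",np.ptp(s,axis=0).round(4))
E
```

```text
time_s: 6.08
ee_pos: [0.5655, 0.2994, 0.2485]
eef_rot: [1.0, -0.0, 0.001, -0.0]
force: [-0.2, 0.0, -2.7]
finger_gap: 0.0301
grip_force: 79.2
time_s: 6.92
ee_pos: [0.5943, 0.1074, 0.2464]
eef_rot: [1.0, -0.0, -0.001, 0.0]
force: [0.3, -0.4, -1.8]
finger_gap: 0.03
grip_force: 79.4
time_s: 7.75
ee_pos: [0.5976, -0.012, 0.2471]
eef_rot: [1.0, -0.0, -0.0, -0.0]
force: [-0.0, 0.8, -3.3]
finger_gap: 0.0297
grip_force: 79.5
0.0 606 mid [ 0.7051 -0.0119  0.0009] ext [0.0446 0.2596 0.0019]
0.21 76334 mid [ 0.6079 -0.0119  0.2138] ext [0.1676 0.1894 0.0057]
0.23 1204 mid [ 0.6076 -0.012   0.235 ] ext [0.0121 0.0574 0.01  ]
0.24 1545 mid [ 0.6003 -0.0119  0.245 ] ext [0.0265 0.0574 0.01  ]
0.25 5738 mid [ 0.5975 -0.012   0.255 ] ext [0.0323 0.0572 0.01  ]
0.26 1881 mid [ 0.5994 -0.0113  0.265 ] ext [0.0256 0.0853 0.01  ]
```

View pics/w3.png

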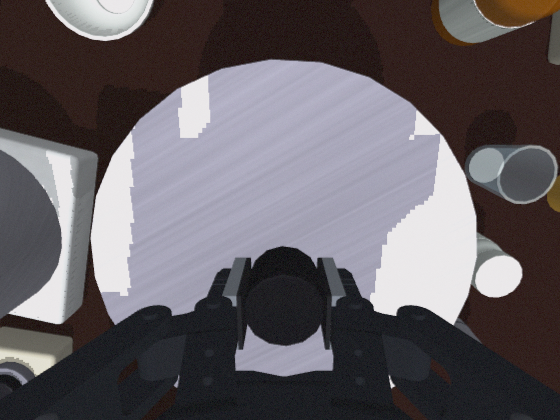

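The lid hangs level, centred over the mat. Lower, release and retreat.

```bash

python3 -m creep '[0,0,0.1,0,0,0,0.2,0,0,0,0.2,0,0,0,0.2,0,0,0,0.2,0,0,0,0.2,0,0,0,0.2,0,0,0,0.2,0,0,0,0.2,0,0,0,0.1,0]'
python3 -m creep '[0,0,0.03,0,0,0,0.03,0,0,0,0.02,0,0,0,0.02,0,0,0,0.01,0,0,0,0.01,0,0,0,0.01,0,0,0,0,0,0,0,0,0,0,0,0,0]'
```

```text
time_s: 8.63
ee_pos: [0.5961, -0.0118, 0.0644]
eef_rot: [1.0, 0.0, -0.002, -0.0]
force: [0.0, 0.2, -3.1]
finger_gap: 0.0296
grip_force: 79.5
time_s: 9.47
ee_pos: [0.598, -0.0128, 0.0546]
eef_rot: [1.0, -0.0, 0.0, -0.0]
force: [-0.6, -0.9, -1.1]
finger_gap: 0.0304
grip_force: 79.5
```

```bash

python3 -m creep '[0,0,0.01,0,0,0,0.005,0,0,0,0.005,0,0,0,0,0,0,0,0,0,0,0,0,0,0,0,0,0,0,0,0,0,0,0,0,0,0,0,0,0]'
python3 -m creep '[0,0,0,0,0,0,0,0,0,0,0,0,0,0,0,0,0,0,0,0,0,0,0,0,0,0,-0.1,0,0,0,-0.2,0,0,0,-0.3,0,0,0,-0.3,0]' 1
python3 -m creep '[0,0,-0.3,0,0,0,-0.3,0,0,0,-0.3,0,-0.29,0.29,0,0,-0.29,0.29,0,0,-0.29,0.29,0,0,-0.29,0.29,0,0,-0.29,0.29,0,0,-0.29,0.29,0,0,-0.29,0.29,0,0]'
python3 -m creep '[0,0,0,0,0,0,0,0,0,0,0,0,0,0,0,0,0,0,0,0,0,0,0,0,0,0,0,0,0,0,0,0,0,0,0,0,0,0,0,0]'
cat > can.py <<'E'
from h import *
import sys
x,y=map(float,sys.argv[1:3]);h=float(sys.argv[3])
im,W=grab("wrist",sys.argv[4] if len(sys.argv)>4 else None);print("tcp",arm.get_obs()["ee_pos"].round(4))
q=W.reshape(-1,3);q=q[(np.hypot(q[:,0]-x,q[:,1]-y)<.05)]
s=q[abs(q[:,2]-h)<.006]
print(len(s),"mid",((s.max(0)+s.min(0))/2).round(4),"ext",np.ptp(s,axis=0).round(4),"mean",s.mean(0).round(4))
E
python3 can.py 0.411 -0.217 0.07 pics/w4.png
```

```text
time_s: 10.3
ee_pos: [0.5981, -0.0129, 0.0545]
eef_rot: [1.0, -0.0, 0.001, 0.0]
force: [-4.1, 1.2, 16.7]
finger_gap: 0.03
grip_force: 77.6
time_s: 11.13
ee_pos: [0.5969, -0.0127, 0.1431]
eef_rot: [1.0, -0.0, -0.001, -0.0]
force: [0.7, 0.9, 0.4]
finger_gap: 0.0853
grip_force: 0.0
time_s: 11.97
ee_pos: [0.3931, -0.2165, 0.2331]
eef_rot: [1.0, -0.0, 0.0, 0.0]
force: [-0.2, -0.6, -0.3]
finger_gap: 0.0854
grip_force: 0.0
time_s: 12.8
ee_pos: [0.3948, -0.2155, 0.2323]
eef_rot: [1.0, -0.0, -0.0, -0.0]
force: [0.2, 0.0, -0.6]
finger_gap: 0.0858
grip_force: 0.0
tcp [ 0.3947 -0.2155  0.2323]
1822 mid [ 0.4105 -0.2186  0.0684] ext [0.0409 0.0402 0.0083] mean [ 0.4111 -0.2184  0.0694]
```

View pics/w4.png

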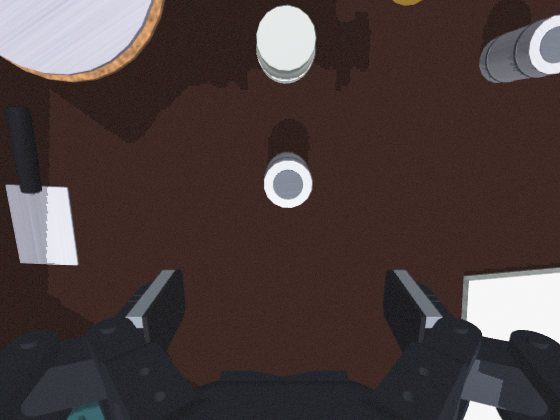

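The lid lies flat on the mat (top left), can B is at (288,182) → (0.411,-0.2187). Grasp it.

```bash

python3 -m creep '[0.04,0.01,0,0,0.04,0.01,0,0,0.04,0.01,0,0,0.043,0,0.25,0,0,0,0.25,0,0,0,0.25,0,0,0,0.25,0,0,0,0.25,0,0,0,0.25,0,0,0,0.24,0]' 1 80
python3 -m creep '[0,0,0,0,0,0,0,0,0,0,0,0,0,0,0,0,0,0,0,0,0,0,0,0,0,0,0,0,0,0,0,0,0,0,0,0,0,0,0,0]' -
python3 -m creep '[0,0,0,0,0,0,0,0,0,0,0,0,0,0,0,0,0,0,0,0,0,0,0,0,0,0,0,0,0,0,0,0,0,0,0,0,0,0,0,0]' -1 80
python3 -m creep '[0,0,-0.1,0,0,0,-0.2,0,0,0,-0.2,0,0,0,-0.2,0,0,0,-0.2,0,0,0,-0.2,0,0,0,-0.2,0,0,0,-0.2,0,0,0,-0.2,0,0,0,0,0]' 
```

```text
time_s: 13.68
ee_pos: [0.4115, -0.219, 0.0571]
eef_rot: [1.0, -0.0, 0.0, 0.0]
force: [0.0, -0.6, 0.1]
finger_gap: 0.0859
grip_force: 0.0
time_s: 14.52
ee_pos: [0.4109, -0.2187, 0.0584]
eef_rot: [1.0, -0.0, 0.0, 0.0]
force: [-0.1, -0.4, -0.4]
finger_gap: 0.085
grip_force: 0.0
time_s: 15.35
ee_pos: [0.411, -0.2187, 0.0586]
eef_rot: [1.0, -0.0, 0.0, 0.0]
force: [-1.4, 1.2, 5.3]
finger_gap: 0.0399
grip_force: 80.1
time_s: 16.18
ee_pos: [0.4125, -0.2198, 0.2312]
eef_rot: [1.0, -0.0, 0.002, 0.002]
force: [1.1, 0.4, -2.2]
finger_gap: 0.0402
grip_force: 81.1
```

```bash
cat > pot.py <<'E'
from h import *
from m import circ
for n in("top","scene"):
    im,P=grab(n)
    z=P[...,2];m=(abs(z-.145)<.006)&(np.hypot(P[...,0]-.565,P[...,1]-.298)<.11)
    q=P[m][:,:2]
    print(n,len(q),"mid",((q.max(0)+q.min(0))/2).round(4),"ext",np.ptp(q,axis=0).round(4),circ(q))
    s=P[(abs(z-.016-.006)<.006)&(np.hypot(P[...,0]-.598,P[...,1]+.013)<.13)];print(" lid",len(s),((s.max(0)+s.min(0))/2).round(4),np.ptp(s,axis=0).round(4))
E
python3 pot.py | grep -A1 -E "^(top|scene) [0-9]+ mid"
```

```text
top 558 mid [0.5657 0.2974] ext [0.1757 0.1774] (array([0.56517712, 0.29691849]), np.float64(0.0864915356069894))
 lid 4232 [ 0.5981 -0.0132  0.0221] [0.1866 0.186  0.0118]
scene 469 mid [0.5652 0.3001] ext [0.1796 0.1759] (array([0.56613214, 0.3002465 ]), np.float64(0.08648884312799598))
 lid 3074 [ 0.5988 -0.0092  0.0219] [0.1895 0.1875 0.0118]
```

```bash

python3 -m creep '[0.06,-0.15,-0.02,0,0.06,-0.25,0,0,0.06,-0.25,0,0,0.06,-0.25,0,0,0.06,-0.25,0,0,0.06,-0.25,0,0,0.06,-0.25,0,0,0.06,-0.25,0,0,0.06,-0.25,0,0,0.06,-0.25,0,0]'
python3 -m creep '[0.06,-0.25,0,0,0.06,-0.25,0,0,0.06,-0.25,0,0,0.06,-0.25,0,0,0.06,-0.25,0,0,0.06,-0.25,0,0,0.06,-0.25,0,0,0.06,-0.25,0,0,0.06,-0.25,0,0,0.04,-0.25,0,0]'
python3 -m creep '[0,-0.2,0,0,0,-0.1,0,0,0,0,0,0,0,0,0,0,0,0,0,0,0,0,0,0,0,0,0,0,0,0,0,0,0,0,0,0,0,0,0,0]'
python3 - <<'E'
from h import *
im,W=grab("wrist","pics/w5.png");print(arm.get_obs()["ee_pos"])
E
```

```text
time_s: 17.12
ee_pos: [0.4698, 0.0227, 0.2282]
eef_rot: [1.0, -0.0, -0.002, -0.0]
force: [1.2, -0.8, -2.8]
finger_gap: 0.0403
grip_force: 81.4
time_s: 17.95
ee_pos: [0.5284, 0.2721, 0.2276]
eef_rot: [1.0, -0.0, -0.002, 0.001]
force: [0.4, -0.6, -2.4]
finger_gap: 0.0403
grip_force: 81.4
time_s: 18.78
ee_pos: [0.5294, 0.3009, 0.2305]
eef_rot: [1.0, -0.001, 0.0, -0.0]
force: [-0.5, 0.5, -2.6]
finger_gap: 0.0404
grip_force: 81.5
[0.52935002 0.301024   0.23050218]
```

View pics/w5.png

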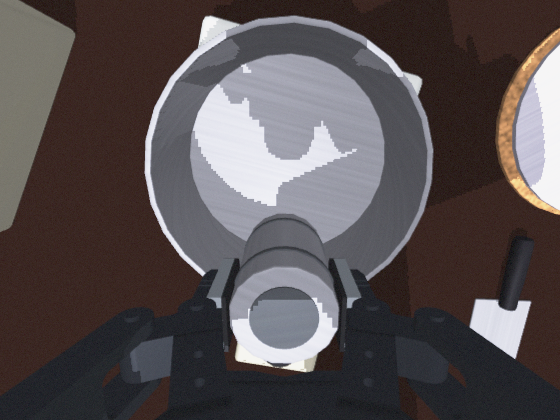

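The can is held straight above the pot's near side, clear of the wall. Lower it.

```bash

python3 -m creep '[0,0.02,0.1,0,0,0,0.15,0,0,0,0.15,0,0,0,0.15,0,0,0,0.15,0,0,0,0.15,0,0,0,0.15,0,0,0,0.11,0,0,0,0.02,0,0,0,0.01,0]'
python3 -m creep '[0,0,0.01,0,0,0,0.01,0,0,0,0.01,0,0,0,0,0,0,0,0,0,0,0,0,0,0,0,0,0,0,0,0,0,0,0,0,0,0,0,0,0]'
```

```text
time_s: 19.67
ee_pos: [0.5287, 0.2989, 0.1154]
eef_rot: [1.0, -0.0, -0.001, 0.0]
force: [-0.8, -0.2, -2.8]
finger_gap: 0.0402
grip_force: 81.5
time_s: 20.5
ee_pos: [0.5295, 0.2993, 0.1136]
eef_rot: [1.0, -0.0, 0.0, -0.0]
force: [0.5, -0.3, 0.2]
finger_gap: 0.0403
grip_force: 81.5
```

```bash

python3 -m creep '[0,0,0,0,0,0,0,0,0,0,0,0,0,0,0,0,0,0,0,0,0,0,0,0,0,0,0,0,0,0,-0.1,0,0,0,-0.2,0,0,0,-0.2,0]' 0.4
python3 -m creep '[0,0,-0.25,0,0,0,-0.25,0,0,0,-0.25,0,0,0.2,0,0,0,0.3,0,0,0,0.3,0,0,0,0.3,0,0,0,0.3,0,0,0,0.3,0,0,0,0.3,0,0]'
python3 -m creep '[0,0.3,0,0,0,0.3,0,0,0,0.3,0,0,0,0.3,0,0,0,0.3,0,0,0,0.3,0,0,-0.05,0.3,0,0,-0.05,0.3,0,0,-0.05,0.3,0,0,-0.06,0.3,0,0]' 1
python3 -m creep '[-0.05,0.3,0,0,0,0.3,0,0,0,0.3,0,0,0,0.3,0,0,0,0.3,0,0,0,0.2,0,0,0,0.1,0,0,0,0.1,0,0,0,0.1,0,0,0,0,0,0]'
python3 pot.py | grep -A1 -E "^(top|scene) [0-9]+ mid"
python3 can.py 0.519 -0.421 0.07 pics/w6.png
```

```text
time_s: 21.33
ee_pos: [0.5286, 0.299, 0.1638]
eef_rot: [1.0, -0.0, -0.001, 0.0]
force: [1.1, 0.4, -0.4]
finger_gap: 0.0595
grip_force: 0.0
time_s: 22.17
ee_pos: [0.5289, 0.0979, 0.2392]
eef_rot: [1.0, -0.0, 0.0, -0.0]
force: [0.2, 0.4, -0.4]
finger_gap: 0.0597
grip_force: 0.0
time_s: 23.0
ee_pos: [0.5077, -0.2022, 0.2392]
eef_rot: [1.0, -0.0, 0.0, 0.0]
force: [1.0, -0.4, 0.2]
finger_gap: 0.0854
grip_force: 0.0
time_s: 23.83
ee_pos: [0.503, -0.4018, 0.2385]
eef_rot: [1.0, -0.0, 0.0, 0.0]
force: [-0.9, -0.2, 0.6]
finger_gap: 0.0852
grip_force: 0.0
top 557 mid [0.5658 0.2974] ext [0.1759 0.1771] (array([0.56517112, 0.29699841]), np.float64(0.08654197489144401))
 lid 4218 [ 0.5981 -0.013   0.0221] [0.1864 0.1864 0.0118]
scene 460 mid [0.5653 0.3002] ext [0.1782 0.1758] (array([0.56596407, 0.30016902]), np.float64(0.0865942352391945))
 lid 3060 [ 0.5981 -0.0099  0.0219] [0.1898 0.1873 0.0118]
tcp [ 0.5029 -0.3996  0.2383]
1756 mid [ 0.5188 -0.4232  0.0681] ext [0.0406 0.0412 0.0073] mean [ 0.5192 -0.4228  0.0694]
```

View pics/w6.png

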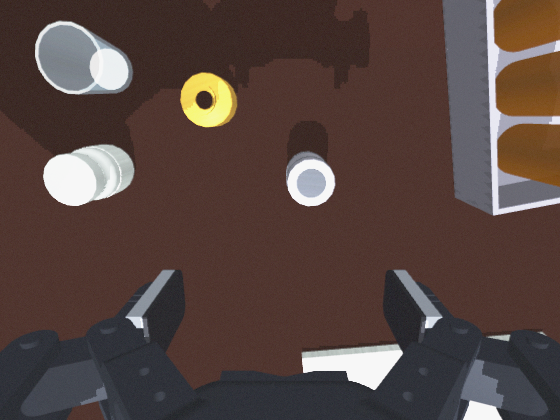

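Can A at (310,181) → (0.519,-0.423), with room around it.

```bash

python3 -m creep '[0.04,0.08,0,0,0.04,0.08,0,0,0.04,0.07,0,0,0.04,0,0.2,0,0,0,0.2,0,0,0,0.2,0,0,0,0.2,0,0,0,0.2,0,0,0,0.2,0,0,0,0.2,0]' 1 80
python3 -m creep '[0,0,0.2,0,0,0,0.2,0,0,0,0,0,0,0,0,0,0,0,0,0,0,0,0,0,0,0,0,0,0,0,0,0,0,0,0,0,0,0,0,0]' -
python3 -m creep '[0,0,0,0,0,0,0,0,0,0,0,0,0,0,0,0,0,0,0,0,0,0,0,0,0,0,0,0,0,0,0,0,0,0,0,0,0,0,0,0]' -1 80
python3 -m creep '[0,0,-0.1,0,0,0,-0.2,0,0,0,-0.2,0,0,0,-0.2,0,0,0,-0.2,0,0,0,-0.2,0,0,0,-0.2,0,0,0,-0.2,0,0,0,-0.2,0,0,0,0,0]' 
```

```text
time_s: 24.82
ee_pos: [0.5194, -0.4244, 0.0972]
eef_rot: [1.0, -0.0, 0.0, 0.0]
force: [-0.4, -0.1, 0.0]
finger_gap: 0.0852
grip_force: 0.0
time_s: 25.65
ee_pos: [0.519, -0.4239, 0.0589]
eef_rot: [1.0, -0.0, 0.0, 0.0]
force: [-0.2, 0.4, -0.0]
finger_gap: 0.0854
grip_force: 0.0
time_s: 26.48
ee_pos: [0.519, -0.4238, 0.0586]
eef_rot: [1.0, -0.0, 0.0, 0.0]
force: [-0.1, 0.7, 5.3]
finger_gap: 0.0403
grip_force: 80.7
time_s: 27.32
ee_pos: [0.5202, -0.4252, 0.2325]
eef_rot: [1.0, -0.0, 0.002, 0.002]
force: [2.3, -0.7, -2.3]
finger_gap: 0.0405
grip_force: 81.0
```

```bash

python3 -m creep '[0,-0.15,-0.02,0,0,-0.25,0,0,0,-0.25,0,0,0,-0.25,0,0,0,-0.25,0,0,0,-0.25,0,0,0,-0.25,0,0,0,-0.25,0,0,0,-0.25,0,0,0,-0.25,0,0]'
python3 -m creep '[0.06,-0.25,0,0,0.06,-0.25,0,0,0.06,-0.25,0,0,0.06,-0.25,0,0,0.06,-0.25,0,0,0.06,-0.25,0,0,0.06,-0.25,0,0,0.06,-0.25,0,0,0.06,-0.25,0,0,0.06,-0.25,0,0]'
python3 -m creep '[0.06,-0.25,0,0,0.06,-0.25,0,0,0.06,-0.25,0,0,0.045,-0.25,0,0,0,-0.25,0,0,0,-0.25,0,0,0,-0.25,0,0,0,-0.25,0,0,0,-0.22,0,0,0,-0.1,0,0]'
python3 -m creep '[0,0,0,0,0,0,0,0,0,0,0,0,0,0,0,0,0,0,0,0,0,0,0,0,0,0,0,0,0,0,0,0,0,0,0,0,0,0,0,0]'
python3 - <<'E'
from h import *
im,W=grab("wrist","pics/w7.png");print(arm.get_obs()["ee_pos"])
E
```

```text
time_s: 28.15
ee_pos: [0.5173, -0.1814, 0.2285]
eef_rot: [1.0, -0.0, -0.002, -0.001]
force: [0.9, -0.3, -2.3]
finger_gap: 0.0405
grip_force: 81.2
time_s: 28.98
ee_pos: [0.5774, 0.0679, 0.2284]
eef_rot: [1.0, -0.0, -0.002, -0.0]
force: [0.4, -0.4, -2.7]
finger_gap: 0.0401
grip_force: 81.2
time_s: 29.82
ee_pos: [0.5998, 0.3009, 0.2282]
eef_rot: [1.0, 0.001, -0.002, -0.0]
force: [-0.0, 0.1, -2.8]
finger_gap: 0.0403
grip_force: 81.3
time_s: 30.65
ee_pos: [0.6018, 0.2981, 0.2304]
eef_rot: [1.0, -0.0, 0.0, -0.0]
force: [-0.4, 0.0, -3.0]
finger_gap: 0.0402
grip_force: 81.3
[0.6017873  0.29819412 0.23037243]
```

View pics/w7.png

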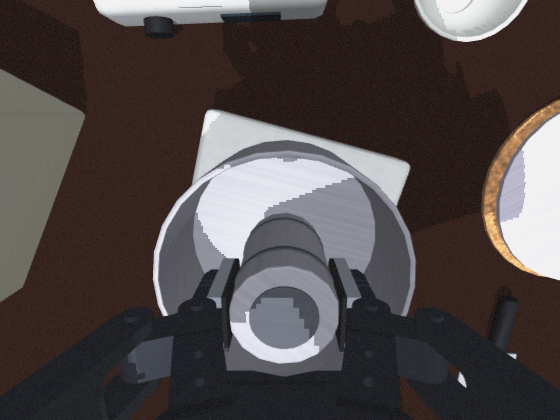

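The can is gripped straight and lies over the free side. Lower, release and rise.

```bash

python3 -m creep '[0,0,0.1,0,0,0,0.15,0,0,0,0.15,0,0,0,0.15,0,0,0,0.15,0,0,0,0.15,0,0,0,0.15,0,0,0,0.11,0,0,0,0.02,0,0,0,0.01,0]'
python3 -m creep '[0,0,0.01,0,0,0,0.01,0,0,0,0.01,0,0,0,0,0,0,0,0,0,0,0,0,0,0,0,0,0,0,0,0,0,0,0,0,0,0,0,0,0]'
python3 -m creep '[0,0,0,0,0,0,0,0,0,0,0,0,0,0,0,0,0,0,0,0,0,0,0,0,0,0,0,0,0,0,-0.1,0,0,0,-0.2,0,0,0,-0.2,0]' 0.4
python3 -m creep '[0,0,-0.25,0,0,0,-0.25,0,0,0,-0.25,0,0,0.2,0,0,0,0.3,0,0,0,0.3,0,0,-0.05,0.3,0,0,-0.05,0.3,0,0,-0.05,0.3,0,0,-0.05,0.3,0,0]'
python3 -m creep '[0,0.3,0,0,0,0.3,0,0,0,0.2,0,0,0,0,0,0,0,0,0,0,0,0,0,0,0,0,0,0,0,0,0,0,0,0,0,0,0,0,0,0]' 1
python3 - <<'E'
from h import *
im,T=grab("top","pics/t8.png");im,S=grab("scene");W=grab("wrist")[1]
print(arm.get_obs()["ee_pos"])
for n,P in(("top",T),("scene",S)):
  for x in(.5295,.6015):
    s=P[(abs(P[...,2]-.125)<.008)&(np.hypot(P[...,0]-x,P[...,1]-.2985)<.03)];print(n,x,len(s),((s.max(0)+s.min(0))/2).round(4),np.ptp(s,axis=0).round(3)) if len(s) else 0
s=W[(W[...,2]>.055)&(W[...,2]<.075)&(np.hypot(W[...,0]-.598,W[...,1]+.013)<.12)];print("knob",len(s),((s.max(0)+s.min(0))/2).round(4),np.ptp(s,axis=0).round(3))
E
cd pics; python3 -c "
import cv2;a=cv2.imread('t8.png')[130:330,50:250];cv2.imwrite('t8c.png',cv2.resize(a,(600,600),interpolation=cv2.INTER_CUBIC))"
```

```text
time_s: 31.53
ee_pos: [0.6012, 0.298, 0.1152]
eef_rot: [1.0, -0.0, -0.001, 0.0]
force: [0.5, 0.1, -2.4]
finger_gap: 0.0402
grip_force: 81.2
time_s: 32.37
ee_pos: [0.6019, 0.2983, 0.1136]
eef_rot: [1.0, -0.0, 0.0, -0.0]
force: [-0.1, -0.4, 0.1]
finger_gap: 0.0403
grip_force: 81.2
time_s: 33.2
ee_pos: [0.6011, 0.298, 0.1636]
eef_rot: [1.0, -0.0, -0.001, 0.0]
force: [0.2, 0.6, -0.1]
finger_gap: 0.0597
grip_force: 0.0
time_s: 34.03
ee_pos: [0.5813, 0.0969, 0.2392]
eef_rot: [1.0, -0.0, 0.0, -0.0]
force: [0.3, -0.6, 0.6]
finger_gap: 0.0596
grip_force: 0.0
time_s: 34.87
ee_pos: [0.5815, 0.019, 0.2383]
eef_rot: [1.0, 0.0, -0.0, -0.0]
force: [-0.7, 0.2, 0.1]
finger_gap: 0.0852
grip_force: 0.0
[0.58156282 0.01858014 0.2382526 ]
top 0.5295 274 [0.5296 0.2985 0.1247] [0.041 0.041 0.015]
top 0.6015 276 [0.6017 0.2978 0.1245] [0.039 0.042 0.015]
scene 0.5295 228 [0.5295 0.3013 0.1227] [0.043 0.041 0.01 ]
scene 0.6015 247 [0.6027 0.3008 0.1224] [0.045 0.04  0.01 ]
knob 974 [ 0.5978 -0.0124  0.0592] [0.031 0.031 0.008]
```

View pics/t8c.png

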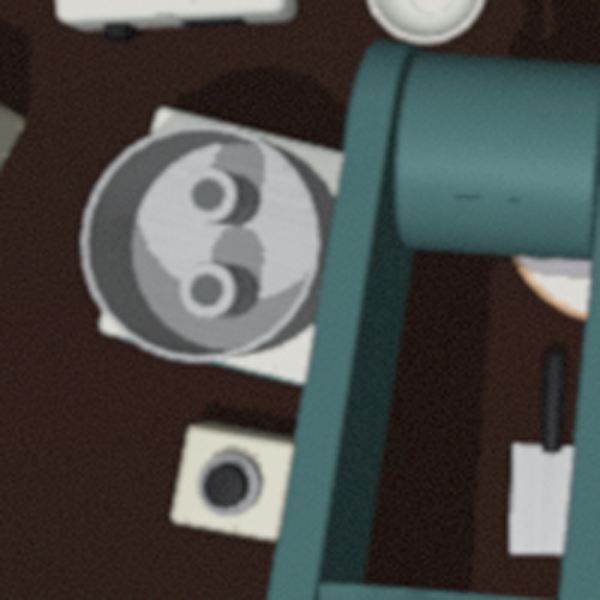

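Both cans stand upright in the pot, at (207,195) and (208,290) in the crop. The knob is still at (0.598,-0.0125). Fetch the lid.

```bash

python3 -m creep '[0.04,0.08,0,0,0.04,0.08,0,0,0.04,0.08,0,0,0.045,0.07,0,0,0,0,0.2,0,0,0,0.2,0,0,0,0.2,0,0,0,0.2,0,0,0,0.2,0,0,0,0.2,0]' 1 80
python3 -m creep '[0,0,0.2,0,0,0,0.2,0,0,0,0.2,0,0,0,0.03,0,0,0,0,0,0,0,0,0,0,0,0,0,0,0,0,0,0,0,0,0,0,0,0,0]' -
python3 -m creep '[0,0,0,0,0,0,0,0,0,0,0,0,0,0,0,0,0,0,0,0,0,0,0,0,0,0,0,0,0,0,0,0,0,0,0,0,0,0,0,0]' -1 80
python3 -m creep '[0,0,-0.1,0,0,0,-0.2,0,0,0,-0.2,0,0,0,-0.2,0,0,0,-0.2,0,0,0,-0.2,0,0,0,-0.2,0,0,0,-0.2,0,0,0,-0.2,0,0,0,-0.2,0]'
```

```text
time_s: 35.85
ee_pos: [0.5987, -0.0138, 0.1174]
eef_rot: [1.0, -0.001, 0.0, 0.0]
force: [0.4, -0.0, 0.0]
finger_gap: 0.0856
grip_force: 0.0
time_s: 36.68
ee_pos: [0.5986, -0.0128, 0.0562]
eef_rot: [1.0, -0.0, 0.001, 0.0]
force: [-0.1, 0.3, 0.1]
finger_gap: 0.0853
grip_force: 0.0
time_s: 37.52
ee_pos: [0.5983, -0.0128, 0.0557]
eef_rot: [1.0, -0.0, 0.0, 0.0]
force: [-1.8, -1.1, 5.1]
finger_gap: 0.0302
grip_force: 79.0
time_s: 38.35
ee_pos: [0.5972, -0.0126, 0.246]
eef_rot: [1.0, -0.0, -0.001, -0.0]
force: [0.8, 0.4, -2.5]
finger_gap: 0.0298
grip_force: 79.3
```

```bash

python3 -m creep '[-0.03,-0.1,0,0,-0.03,-0.2,0,0,-0.03,-0.2,0,0,-0.03,-0.2,0,0,-0.03,-0.2,0,0,-0.03,-0.2,0,0,-0.03,-0.2,0,0,-0.03,-0.2,0,0,-0.03,-0.2,0,0,-0.03,-0.2,0,0]'
python3 -m creep '[-0.028,-0.2,0,0,0,-0.2,0,0,0,-0.2,0,0,0,-0.2,0,0,0,-0.2,0,0,0,-0.113,0,0,0,-0.1,0,0,0,0,0,0,0,0,0,0,0,0,0,0]'
cat > lid.py <<'E'
from h import *
from m import circ
p=arm.get_obs()["ee_pos"];print(p.round(4))
W=grab("wrist")[1];S=grab("scene")[1];T=grab("top")[1]
h=p[2]-.0397+.006
for n,P in(("w",W),("top",T),("scene",S)):
    q=P[(abs(P[...,2]-h)<.008)&(np.hypot(P[...,0]-p[0],P[...,1]-p[1])<.102)]
    if len(q)<100: continue
    A=np.c_[q[:,:2],np.ones(len(q))];c=np.linalg.lstsq(A,q[:,2],rcond=None)[0]
    print(n,len(q),"mid",((q.max(0)+q.min(0))/2).round(4),"ext",np.ptp(q,axis=0).round(3),"slope",c[:2].round(4),"z",q[:,2].mean().round(4))
    H=cv2.convexHull(q[:,:2].astype(np.float32))[:,0].astype(float);k=H[H[:,0]>p[0]+.02] if n=="w" else H;print("  hull",circ(k))
E
python3 lid.py | sed -n '/^\[0.5/,$p' | tail -8; python3 pot.py | tail -4
```

```text
time_s: 39.18
ee_pos: [0.5663, 0.1787, 0.2437]
eef_rot: [1.0, -0.0, -0.001, 0.0]
force: [0.2, 0.5, -2.6]
finger_gap: 0.0298
grip_force: 79.5
time_s: 40.02
ee_pos: [0.5652, 0.2976, 0.245]
eef_rot: [1.0, -0.0, -0.0, 0.0]
force: [0.7, 0.8, -2.0]
finger_gap: 0.0295
grip_force: 79.5
[0.5652 0.2976 0.245 ]
w 75972 mid [0.5755 0.2978 0.2102] ext [0.169 0.19  0.005] slope [-0.0013  0.0007] z 0.2104
  hull (array([0.56474981, 0.29775327]), np.float64(0.09481979964334383))
top 4626 mid [0.5663 0.2858 0.2124] ext [0.188 0.167 0.014] slope [-0.      0.0004] z 0.2127
  hull (array([0.56586948, 0.2960144 ]), np.float64(0.0940014170596969))
scene 3668 mid [0.578  0.2994 0.2093] ext [0.168 0.189 0.012] slope [-0.0013  0.0001] z 0.2099
  hull (array([0.56776021, 0.29975507]), np.float64(0.09365020656725248))
scene 284 246 [ 0.6   -0.009 -0.001]
scene 404 266 [0.577 0.298 0.189]
scene 429 236 [0.38  0.309 0.059]
top 172 mid [0.5586 0.2376] ext [0.153  0.0586] (array([0.56541056, 0.29790383]), np.float64(0.08739030372981064))Traceback (most recent call last):
  File "pot.py", line 8, in <module>
    s=P[(abs(z-.016-.006)<.006)&(np.hypot(P[...,0]-.598,P[...,1]+.013)<.13)];print(" lid",len(s),((s.max(0)+s.min(0))/2).round(4),np.ptp(s,axis=0).round(4))
                                                                                                   ~~~~~^^^
    return umr_maximum(a, axis, None, out, keepdims, initial, where)
ValueError: zero-size array to reduction operation maximum which has no identity
```

The lid is centred over the pot within about 1 mm and level. Lower it.

```bash

python3 -m creep '[0.005,-0.005,0.06,0,0,0,0.08,0,0,0,0.08,0,0,0,0.08,0,0,0,0.08,0,0,0,0.06,0,0,0,0.04,0,0,0,0.04,0,0,0,0.02,0,0,0,0.0,0]'
python3 -m creep '[0,0,0.02,0,0,0,0.02,0,0,0,0.01,0,0,0,0.0,0,0,0,0,0,0,0,0,0,0,0,0,0,0,0,0,0,0,0,0,0,0,0,0,0]'
```

```text
time_s: 41.05
ee_pos: [0.5658, 0.299, 0.1909]
eef_rot: [1.0, -0.0, -0.0, 0.0]
force: [-0.4, -1.0, -2.8]
finger_gap: 0.0297
grip_force: 79.5
time_s: 41.88
ee_pos: [0.566, 0.2991, 0.1864]
eef_rot: [1.0, -0.0, 0.0, -0.0]
force: [-0.5, 0.3, -3.5]
finger_gap: 0.0303
grip_force: 79.5
```

```bash

python3 -m creep '[0,0,0.01,0,0,0,0.005,0,0,0,0.005,0,0,0,0.0,0,0,0,0,0,0,0,0,0,0,0,0,0,0,0,0,0,0,0,0,0,0,0,0,0]'
```

```text
time_s: 42.72
ee_pos: [0.5659, 0.299, 0.1847]
eef_rot: [1.0, -0.0, 0.0, -0.0]
force: [-3.2, -1.0, 4.6]
finger_gap: 0.0298
grip_force: 79.9
```

```bash

python3 -m creep '[0,0,0,0,0,0,0,0,0,0,0,0,0,0,0,0,0,0,0,0,0,0,0,0,0,0,-0.05,0,0,0,-0.2,0,0,0,-0.2,0,0,0,-0.2,0]' 1
python3 -m creep '[-0.2,0,-0.2,0,-0.25,0,0,0,-0.25,0,0,0,-0.25,0,0,0,-0.25,0,0,0,-0.25,0,0,0,-0.25,0,0,0,-0.25,0,0,0,-0.15,0,0,0,0,0,0,0]'
python3 -m creep '[0,0,0,0,0,0,0,0,0,0,0,0,0,0,0,0,0,0,0,0,0,0,0,0,0,0,0,0,0,0,0,0,0,0,0,0,0,0,0,0]' -1
python3 - <<'E'
from h import *
W=grab("wrist","pics/w9.png")[1];T=grab("top")[1];S=grab("scene")[1];print(arm.get_obs()["ee_pos"])
for n,P in(("w",W),("top",T),("scene",S)):
    q=P[(abs(P[...,2]-.151)<.008)&(np.hypot(P[...,0]-.5655,P[...,1]-.2985)<.1)]
    c=np.linalg.lstsq(np.c_[q[:,:2],np.ones(len(q))],q[:,2],rcond=None)[0]
    print(n,len(q),((q.max(0)+q.min(0))/2).round(4),np.ptp(q,axis=0).round(3),"slope",c[:2].round(4),"z",np.median(q[:,2]).round(4))
    b=P[(P[...,2]>.052)&(P[...,2]<.09)&(np.hypot(P[...,0]-.372,P[...,1]-.302)<.035)]
    if len(b): 
        t=np.percentile(b[:,2],90);s=b[abs(b[:,2]-t)<.004];print("  btn",len(s),t.round(4),((s.max(0)+s.min(0))/2).round(4),np.ptp(s,axis=0).round(3))
E
```

```text
time_s: 43.55
ee_pos: [0.5658, 0.2989, 0.2502]
eef_rot: [1.0, -0.0, -0.0, 0.0]
force: [0.4, 0.5, 0.1]
finger_gap: 0.0852
grip_force: 0.0
time_s: 44.38
ee_pos: [0.3529, 0.2987, 0.2696]
eef_rot: [1.0, 0.0, -0.001, 0.0]
force: [-1.0, -0.1, -0.4]
finger_gap: 0.0856
grip_force: 0.0
time_s: 45.22
ee_pos: [0.3559, 0.2991, 0.2693]
eef_rot: [1.0, -0.0, -0.0, -0.0]
force: [0.0, -0.2, 0.2]
finger_gap: 0.0002
grip_force: 0.0
[0.35591498 0.29915908 0.26936488]
w 6763 [0.484  0.2995 0.1483] [0.027 0.129 0.009] slope [0.0139 0.001 ] z 0.15
  btn 1013 0.0639 [0.3714 0.3054 0.0627] [0.035 0.034 0.005]
top 5405 [0.5656 0.2983 0.1513] [0.188 0.189 0.015] slope [ 0.0004 -0.0002] z 0.1522
  btn 145 0.0668 [0.3717 0.3054 0.0668] [0.034 0.032 0.008]
scene 4545 [0.5656 0.301  0.149 ] [0.191 0.188 0.012] slope [-0.      0.0009] z 0.1494
  btn 101 0.0645 [0.3737 0.3071 0.0634] [0.035 0.033 0.006]
```

View pics/w9.png

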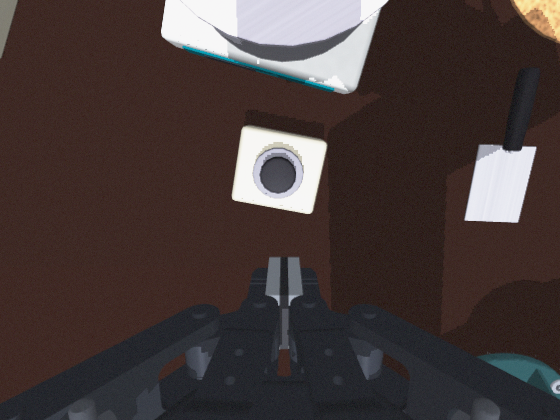

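The lid is seated and level (slope about 0, top at 0.151). The button at (278,175) is at (0.3715,0.3055,0.065). Press it with the fingers shut.

```bash

python3 -m creep '[0.04,-0.016,0.1,0,0.04,-0.016,0.2,0,0.04,-0.016,0.2,0,0.036,-0.016,0.2,0,0,0,0.2,0,0,0,0.2,0,0,0,0.2,0,0,0,0.2,0,0,0,0.2,0,0,0,0.07,0]'
python3 -m creep '[0,0,0.01,0,0,0,0.01,0,0,0,0.01,0,0,0,0.01,0,0,0,0.01,0,0,0,0,0,0,0,0,0,0,0,0,0,0,0,0,0,0,0,0,0]'
python3 -m creep '[0,0,0.01,0,0,0,0.01,0,0,0,0.01,0,0,0,0.01,0,0,0,0,0,0,0,0,0,0,0,0,0,0,0,0,0,0,0,0,0,0,0,0,0]'
```

```text
time_s: 46.2
ee_pos: [0.3702, 0.3047, 0.0895]
eef_rot: [1.0, -0.0, -0.002, 0.001]
force: [-1.2, 0.4, 0.2]
finger_gap: -0.0003
grip_force: 0.0
time_s: 47.03
ee_pos: [0.3716, 0.3056, 0.0875]
eef_rot: [1.0, -0.0, 0.0, -0.0]
force: [-0.3, -0.2, 0.2]
finger_gap: -0.0
grip_force: 0.0
time_s: 47.87
ee_pos: [0.3717, 0.3056, 0.0834]
eef_rot: [1.0, -0.0, 0.0, -0.0]
force: [0.4, 0.1, 2.8]
finger_gap: 0.0001
grip_force: 1.2
```

```bash

python3 -m creep '[0,0,0.01,0,0,0,0.01,0,0,0,0.01,0,0,0,0.01,0,0,0,0,0,0,0,0,0,0,0,0,0,0,0,0,0,0,0,0,0,0,0,0,0]'
python3 -m creep '[0,0,0.01,0,0,0,0.01,0,0,0,0,0,0,0,0,0,0,0,0,0,0,0,0,0,0,0,0,0,0,0,0,0,0,0,0,0,0,0,0,0]'
```

```text
time_s: 48.7
ee_pos: [0.3717, 0.3056, 0.0794]
eef_rot: [1.0, -0.0, 0.0, -0.0]
force: [-0.0, 1.1, 3.5]
finger_gap: 0.0
grip_force: 2.1
time_s: 49.53
ee_pos: [0.3717, 0.3056, 0.0779]
eef_rot: [1.0, -0.0, 0.0, -0.0]
force: [-0.9, -0.1, 13.3]
finger_gap: -0.0001
grip_force: 6.3
```

13 N, so the button is at its stop. Release, back off and check everything.

```bash

python3 -m creep '[0,0,-0.05,0,0,0,-0.1,0,0,0,-0.2,0,0,0,-0.3,0,0,0,-0.3,0,0,0,-0.3,0,0,0,-0.3,0,0,0,0,0,0,0,0,0,0,0,0,0]'
python3 -m creep '[0,0.2,-0.2,0,0,0.2,-0.2,0,0,0.2,0,0,0,0.2,0,0,0,0.2,0,0,0,0.2,0,0,0,0.2,0,0,0,0,0,0,0,0,0,0,0,0,0,0]'
python3 - <<'E'
from h import *
T=grab("top","pics/t10.png")[1];S=grab("scene")[1]
for n,P in(("top",T),("scene",S)):
    q=P[(abs(P[...,2]-.151)<.008)&(np.hypot(P[...,0]-.5655,P[...,1]-.2985)<.1)]
    c=np.linalg.lstsq(np.c_[q[:,:2],np.ones(len(q))],q[:,2],rcond=None)[0]
    print(n,len(q),((q.max(0)+q.min(0))/2).round(4),"slope",c[:2].round(4),"z",np.median(q[:,2]).round(4))
E
```

```text
time_s: 50.37
ee_pos: [0.3708, 0.3051, 0.2315]
eef_rot: [1.0, -0.0, -0.001, 0.0]
force: [-1.1, 0.7, -0.1]
finger_gap: 0.0003
grip_force: 0.0
time_s: 51.2
ee_pos: [0.3709, 0.1657, 0.2713]
eef_rot: [1.0, -0.001, -0.001, -0.0]
force: [-0.1, 0.4, 0.7]
finger_gap: 0.0001
grip_force: 0.0
top 5410 [0.5679 0.3009 0.1518] slope [0.0012 0.0004] z 0.1522
scene 4545 [0.5665 0.3039 0.149 ] slope [0.0003 0.001 ] z 0.1494
```

View pics/t10.png

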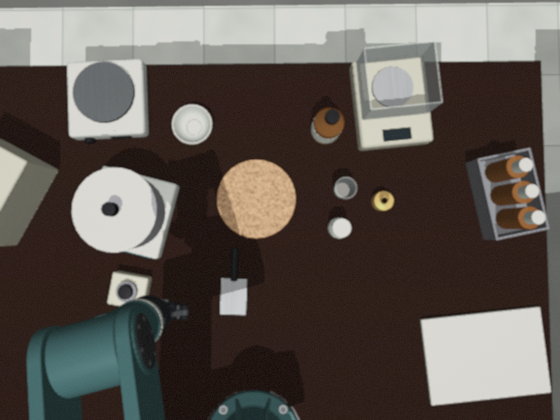

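The view shows the lid on the pot at (115,210) and the bystanders in place, but the lid reading shifted about 3 mm. I'll measure it properly.

```bash

python3 - <<'E' | tail -6
from h import *
from m import circ
print("=====")
for n in("top","scene"):
    P=grab(n)[1]
    q=P[(abs(P[...,2]-.151)<.012)&(np.hypot(P[...,0]-.567,P[...,1]-.301)<.112)]
    k=P[(P[...,2]>.182)&(P[...,2]<.2)&(np.hypot(P[...,0]-.567,P[...,1]-.301)<.1)]
    i=q[np.hypot(q[:,0]-.567,q[:,1]-.301)<.088];c=np.linalg.lstsq(np.c_[i[:,:2],np.ones(len(i))],i[:,2],rcond=None)[0]
    print(n,"disc",((q.max(0)+q.min(0))/2).round(4),np.ptp(q,axis=0).round(4),"knob",((k.max(0)+k.min(0))/2).round(4),np.median(k[:,2]).round(4),"slope",c[:2].round(4),"z",i[:,2].mean().round(4))
    print("top px", circ(cv2.convexHull(q[:,:2].astype(np.float32))[:,0].astype(float)))
E
```

```text
scene 429 236 [0.38  0.309 0.059]
=====
top disc [0.5678 0.3012 0.1506] [0.188  0.1898 0.0228] knob [0.5679 0.3008 0.1902] 0.1921 slope [0.0016 0.0009] z 0.1522
top px (array([0.56732141, 0.30122049]), np.float64(0.09453255084272552))
scene disc [0.5663 0.3038 0.1509] [0.1915 0.1886 0.0226] knob [0.5687 0.3039 0.1882] 0.1894 slope [ 0.0012 -0.0008] z 0.1495
top px (array([0.56724806, 0.30381907]), np.float64(0.09483229065573263))
```

The lid was nudged about 3.6 mm within its play. It is still seated and level, with height unchanged and slope under 0.002. Handing in.

```bash
python3 -c "
from station import arm
print(arm.hand_in())"
```

```text
the job is handed in; nothing more can be done
None
```

The job is handed in (no verdict was returned): both canisters on the bench stand upright in the pot, the lid is back on level and seated (it slid about 3.6 mm within its play after release), the start button was pressed to its stop (13 N) and released, and the other things on the bench look undisturbed in the last top view.

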